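Unlatch and open the gate of a pen display bin

ROBOT

A 7-joint arm with a two-finger parallel gripper is mounted at the origin on the work surface. World frame = base frame: x ahead of the robot, y to its left, z up, the work surface at z = 0. Lengths are in m, angles in rad, forces in N, time in s.
With the tool pointing down it reaches from about 0.425 to 0.8 m from the base axis. Payload 8.3 kg.
Tool frame: the origin (TCP) lies midway between the tips of the shut fingers; the grasp point (between the pads) lies 19 mm behind it; x points along the fingers, y is the direction in which the jaws open and shut, and the axes are right-handed (so a half turn about x gives the same grasp; the last joint's range is limited). The gripper opens to 85 mm and grips with 20 to 120 N. Pads are 22 mm wide; open, the fingers measure 114 mm over their backs; the gripper's body (76 mm by 85 mm) begins 54 mm behind the grasp point. The pads swing forward as they close: fully open they stand 13 mm farther back than shut.
Start: joints at [-1.187, 0.383, 0.016, 1.37, -0.006, 1.388, -0.046], TCP at [0.27, 0.564, 0.231] pointing down, gripper open.
Joint ranges: [-2.95, 2.95], [-0.25, 2.06], [-1.52, 1.56], [0.18, 2.33], [-1.44, 4.58], [0.02, 2.06], [-3.01, 3.01]. Speed limits (rad/s): [2.39, 2.39, 3.01, 3.01, 3.14, 3.14, 3.14].

INTERFACE

Orientations are given as a unit quaternion [w, x, y, z].
In Python, from station import bot, imaging gives the robot as it stands.
- The arm moves only by the shell command python3 -m pendant 'ROWS'. ROWS is JSON, a list that holds one entry, the list of rows, each a list of 7 numbers: the turn, a rotation vector about the tool's x, y, z in degrees, then the shift along the tool's x, y, z in mm, then the finger opening in mm, from 0 to 85.4. In form: [[[wx, wy, wz, x, y, z, gripper], ...]]. A call has 1 to 12 rows; each row is the pose to reach, as a shift and turn from the pose measured when the call began, along the tool's axes at that moment; what a row does not reach only later rows make up. A row lasts 1/10 s, in which the tool goes at most 50 mm and 8.59 degrees, less where a joint would pass 70% of its speed; a pose out of reach is approached as far as the arm can. A call with a gripper value outside its range is refused whole. The fingers move at their own pace and stop on an object; the grip force is fixed at half the most. Time passes only in rows, so rows that repeat a pose let the fingers close. It gives the time, the measured TCP pose, the force and the opening at its end, in the units of the state.
- bot.state(): the state, without advancing time (a new reading comes with each control period).
- imaging.capture(name): name is "scene" or "side" or "wrist"; returns (picture, depth): 480x640x3 uint8, red, green, blue; 480x640 float32, m along the optical axis (not along the pixel's ray), 0 where there is no reading.
- imaging.get_calibration(name): a dict with "intrinsics" (3x3 intrinsics, pixels), "extrinsics" (4x4, takes a point from world to camera coordinates); the wrist camera has in their place "T_tool_cam" (4x4, takes a point from camera to tool coordinates, whose origin is the TCP and whose axes are the tool frame's). Camera axes: x right, y down, z forward; pixel columns grow to the right and rows downward; lengths in m; the calibration is good to about 2 mm. The wrist camera is an equidistant fisheye: a pixel r from the principal point sees the ray r / f radians off the axis. A picture is of the moment at which its call begins: read the wrist's pose just before it. get_calibration takes no time and is no camera call.
- bot.finish_job(): hands the job in, once; it reports no verdict.
The state is a dict: "t": time; "joint_pos": joint angles; "joint_velocities": joint speeds; "joint_efforts": joint torques, N m; "tcp_pos": TCP position; "eef_rot": TCP orientation; "contact_force": force on the tool from outside, world axes, zero at the start; "wrist_torque": the same for the moment, N m; "width": finger opening in m.
Only numpy, scipy, OpenCV 4.12 (cv2) and the standard library are available. Lean on these libraries where they do the work, as an engineer would, in place of code of your own. Each camera call takes 0.05 s, during which the arm holds its last target. There are 200 camera calls.

TASK

Open the gate of the yellow pen bin for restocking: press the red thumb lever down, gently, until you feel the steel latch bar come up against the hood of its brass catch, then, keeping it up, swing the gate out towards you, without wrenching or flinging it, and leave it standing open square to the front of the bin with the bar dropped again. Work the bar only by its lever, do not force it against the catch, and leave the stock and the things on the counter where they are.

Things in the scene. Friction and masses are not known exactly. Their poses are not given: they have to be found in the camera images.
- bin: yellow open-topped bin, fixed, 340 mm wide (y), 15 mm before to 200 mm behind its origin, which lies 0 to 12 mm over the counter (levelling plinth), in the closed gate's mid plane, midway between two dark posts (y = +150, -150 mm; 28 mm square, 188 mm high). x points into the bin, away from the robot (yaw to 0.2 rad), y left. Walls up to 140 mm high; no stock within 65 mm behind the closed gate
- gate (a joint): angle of the green-framed clear gate on its upright hinge at the left post: 0 closed; grows as its free right (-y) end swings out of the bin towards the robot; pi/2 is square to the bin's front; stop at 1.9. Hinge friction about 0.12 N m: the gate stays where it is left
- gate_hinge (a point): point on the gate's vertical hinge axis, 132 mm to the left (+y) of the bin's origin, at the gate's top, 142 mm over the bin's origin. Its axes turn with the gate: -y runs along the gate to its free end, 262 mm away; -x is normal to the gate's outer face
- gate_top (a point): middle of the gate's top edge, 130 mm from the hinge axis, 142 mm over the bin's origin, axes as gate_hinge. The frame is 14 mm thick (x from -7 to +7 mm), its top rail 20 mm high. Open fingers can straddle the rail here: one goes down inside the bin, the other onto the lever pad
- lever: rocker of red lever and steel bar, on a pin through the gate 205 mm from the hinge axis and 122 mm over the bin's origin; its origin is on the pin. Pushing the pad down lifts the bar's end till the bar meets the catch's rigid hood: the felt stop, 8 to 34 mm down at the pad, different each time. Only its weight (1 to 3 N at the pad) resists before; 20 N bends it
- lever_pad (a point): centre of the top of the red thumb pad, a flat plate 38 mm (out from the gate) x 36 mm (along it) x 5 mm, 130 mm from the hinge axis, its centre 29 mm and its inner edge 10 mm out from the gate's mid plane; 126 mm over the bin's origin at rest. Let go, it comes back up by the bar's weight
- bar: the steel latch bar, 12 mm thick, 16 mm high, from the rocker's pin 92 mm along the gate (-y) past its free end into the catch; origin on the pin axis, axes as the gate's when level. Carried by the rocker
- bar_tip (a point): middle of the bar's underside where it sits in the brass catch on the right post, 282 mm from the hinge axis. Catch: a slot open to the robot's side, 21 mm high, between a lip below (8 mm thick, 3 mm play to the bar) and a hood above. At rest the bar lies 5 to 32 mm behind the lip, differing each time and not measured; it surely passes only within 2 mm of the hood. 20 N on it harms it
- carton_blue: blue pen carton standing in the bin, 45 x 75 x 85 mm high, origin under its centre
- carton_white: white pen carton standing in the bin, 45 x 70 x 75 mm high, origin under its centre
- pen_cup: black pen pot in the bin, 64 mm across, pens up to 117 mm high, origin under its centre
- tape_roll: roll of amber tape flat on the counter, 90 mm across, 19 mm high, origin under its centre
- glue_bottle: white glue bottle on the counter, 42 mm across, 105 mm high, origin under its centre
- stapler: blue and black stapler on the counter, 140 x 34 x 52 mm high, along its own x, origin under its centre
- notebooks: stack of three notebooks on the counter, 150 x 107 x 36 mm high, origin under its centre

How it is judged:
On the way, in this order (a step that is already met when the one before it is completed fails the run):
1. the gate comes out of the catch (past 0.05 rad) with the bar held up (its tip at least 4 mm above rest) (z of bar_tip in the frame of gate_hinge above -0.024 m and value of joint gate above 0.05 rad), for 0.1 s.
2. the gate has swung out past 0.5 rad (value of joint gate above 0.5 rad), for 0.1 s.
At the end, for the whole second after the job is handed in: The gate stands still, square to the bin's front (1.37 to 1.77 rad), with the lever let go and the bar fallen (its tip's underside at least 25 mm below the gate's top), and the bystanders within 30 mm of where they were (value of joint gate between 1.37 and 1.77 rad and velocity of joint gate between -0.05 and 0.05 rad/s and z of bar_tip in the frame of gate_hinge below -0.025 m); the robot touches nothing.
It fails at once if the thumb lever is pressed with more than 20 N (contact force between any of the fingers, the arm and lever above 20 N).
It fails at once if the bar is forced against its catch with more than 20 N (contact force between bar and anything else above 20 N).
It fails at once if the robot pushes the bar itself (over 2 N) instead of the lever (contact force between any of the fingers, the arm and bar above 2 N).
It fails at once if the gate is flung (over 2 rad/s) (velocity of joint gate above 2 rad/s or velocity of joint gate below -2 rad/s).
It fails at once if a bystander is moved more than 30 mm (distance of any of carton_blue, carton_white, pen_cup, tape_roll, glue_bottle, stapler, notebooks from where it was at the start of the episode above 0.03 m).
It also fails if it takes over 72 s, if anything falls off the work surface, if the arm or the gripper's body presses on something with over 40 N, if the wrist force passes 120 N, or if a joint passes its speed limit or range.

## Working session

There is one attempt and no reset: what is moved stays moved. The work goes in short steps, Python scripts to look and compute and a shell command to move; the robot and the scene stay as the last step left them, time stands still between calls to the robot, and variables do not carry over. Pictures are saved under pics/ and viewed, about 8 in all and at most 12, crops included, and the job is handed in when it is done.

```bash
mkdir -p pics; ls
python3 - <<'E'
from station import bot, imaging
import cv2, numpy as np
print(bot.state())
for n in ("scene","side"):
    p,d=imaging.capture(n); cv2.imwrite(f"pics/{n}0.png",p[:,:,::-1]); np.savez(f"pics/{n}0.npz",p=p,d=d)
    print(n,imaging.get_calibration(n))
E
```

```text
pics
{'t': 0.0, 'joint_pos': array([-1.18688025,  0.38424641,  0.01637503,  1.37116105, -0.00630136,
        1.38818015, -0.04647589]), 'joint_velocities': array([ 0.0015237 ,  0.00059398, -0.00179129,  0.00036443, -0.00042198,
       -0.00027191, -0.00033461]), 'joint_efforts': array([ 1.06205794e-04, -6.27599359e+01,  8.44541788e-01, -3.71818185e+01,
        1.64507265e-02,  1.42233519e-02, -6.21049665e-06]), 'tcp_pos': array([0.26981247, 0.56320785, 0.2302706 ]), 'eef_rot': array([ 0.68939969,  0.15595921,  0.68968082, -0.15730596]), 'contact_force': array([ 1.17165106, -0.76690704,  0.54990558]), 'wrist_torque': array([ 0.02784866,  0.00966069, -0.00071346]), 'width': 0.08560165541148683}
scene {'intrinsics': array([[442.70637585,   0.        , 319.7594584 ],
       [  0.        , 442.70637585, 233.6851674 ],
       [  0.        ,   0.        ,   1.        ]]), 'extrinsics': array([[ 0.44750823,  0.8942725 ,  0.00361603, -0.26460678],
       [ 0.69660554, -0.34605123, -0.62848172, -0.32893348],
       [-0.56078258,  0.28376969, -0.77781595,  1.44906129],
       [ 0.        ,  0.        ,  0.        ,  1.        ]])}
side {'intrinsics': array([[451.62707424,   0.        , 324.83464989],
       [  0.        , 451.62707424, 242.1624433 ],
       [  0.        ,   0.        ,   1.        ]]), 'extrinsics': array([[ 0.96646328, -0.25675832, -0.00488709, -0.56105333],
       [-0.1947938 , -0.72055633, -0.66547273,  0.18916037],
       [ 0.16734424,  0.64410693, -0.74640617,  1.23841258],
       [ 0.        ,  0.        ,  0.        ,  1.        ]])}
```

View pics/scene0.png

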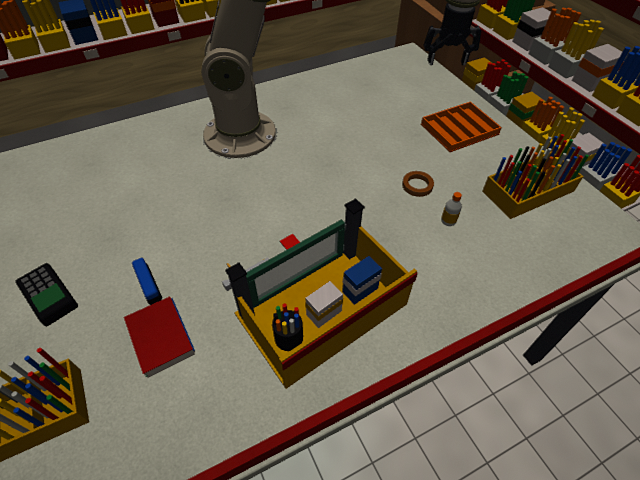

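View pics/side0.png

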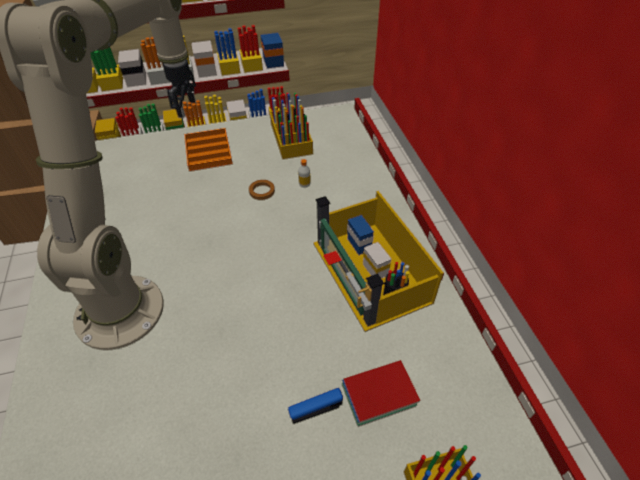

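The scene view shows the bin from behind: the left post top is at (353,205), the right post top at (236,268), and the green rail runs between them with the red pad at (290,242). In the side view the post tops are at (322,200) and (375,280), with the pad at (333,258).

```bash
cat > h.py <<'E'
import numpy as np, cv2
from station import bot, imaging
from scipy.spatial.transform import Rotation as R
def cloud(n,d):
    c=imaging.get_calibration(n);K=c["intrinsics"];T=np.linalg.inv(c["extrinsics"])
    v,u=np.mgrid[:480,:640]
    P=np.stack([(u-K[0,2])/K[0,0]*d,(v-K[1,2])/K[1,1]*d,d],-1)
    return P@T[:3,:3].T+T[:3,3]
def proj(n,X):
    c=imaging.get_calibration(n);q=c["extrinsics"]@np.append(X,1);q=c["intrinsics"]@q[:3];return q[:2]/q[2]
def Rt(q): return R.from_quat(np.roll(q,-1)).as_matrix()
E
python3 - <<'E'
from h import *
for n,box in (("scene",(180,380,220,400)),("side",(190,340,300,450))):
    f=np.load(f"pics/{n}0.npz");p=f["p"];d=f["d"];P=cloud(n,d)
    hsv=cv2.cvtColor(p,cv2.COLOR_RGB2HSV); H,S,V=[hsv[...,i].astype(int) for i in range(3)]
    m=np.zeros(d.shape,bool);m[box[0]:box[1],box[2]:box[3]]=1;m&=d>0
    g=m&(H>60)&(H<90)&(S>80); X=P[g]; zt=np.percentile(X[:,2],97); 
    t=X[X[:,2]>zt-.012]; 
    c=t.mean(0);w=np.linalg.svd(t[:,:2]-c[:2])[2][0]; s=(t[:,:2]-c[:2])@w
    print(n,"rail",len(t),"ztop",zt,"c",c,"dir",w,"yaw of normal",np.arctan2(-w[0]*np.sign(w[1]),abs(w[1])),"ext",s.min(),s.max(),"perp sd",((t[:,:2]-c[:2])@[-w[1],w[0]]).std())
    r=m&((H<6)|(H>174))&(S>150)&(V>90); X=P[r]
    k=(np.abs(X[:,2]-.13)<.03); 
    print("pad",k.sum(),np.median(X[k],0),X[k].min(0),X[k].max(0))
    b=m&(V<60)&(P[...,2]>.16)&(P[...,2]<.23);nn,l,st,ce=cv2.connectedComponentsWithStats(b.astype(np.uint8))
    for i in range(1,nn):
        if st[i,4]>30:
            Y=P[l==i]; zt=np.percentile(Y[:,2],95); T=Y[Y[:,2]>zt-.006]; print("post",st[i],zt,T.mean(0),T.min(0),T.max(0))
# bystanders coarse heights
E
```

```text
scene rail 756 ztop 0.15160786219830194 c [ 0.6170348  -0.07512994  0.14805303] dir [-0.16258376  0.98669475] yaw of normal 0.16330869463020523 ext -0.12835922871499503 0.1499444993287817 perp sd 0.003946476544913836
pad 348 [ 0.7215583  -0.07548513  0.13609445] [ 0.56419976 -0.20242902  0.12078402] [0.84066915 0.0812313  0.15064696]
post [345 199  19  24 305] 0.1976022942324509 [0.59996846 0.07999745 0.19567264] [0.58179959 0.06288499 0.19202597] [0.61673196 0.09787121 0.19994779]
post [226 263  21  26 356] 0.19759958032786065 [ 0.64958881 -0.21527757  0.19565219] [ 0.63078613 -0.23218107  0.19161289] [ 0.66611193 -0.19715945  0.19954024]
side rail 397 ztop 0.15221422540033175 c [ 0.60814429 -0.0749554   0.14905933] dir [ 0.15997188 -0.98712157] yaw of normal 0.16066216218443316 ext -0.13959046511870574 0.12315503282144515 perp sd 0.0038915928779009157
pad 171 [ 0.58473401 -0.07601635  0.13335896] [ 0.56250287 -0.15395766  0.10054411] [ 0.74113186 -0.04457042  0.13735943]
post [316 197  13  18 174] 0.19753169213355137 [0.59422575 0.07641352 0.19545461] [0.57849247 0.05881082 0.1916522 ] [0.61024687 0.09299471 0.19960725]
post [367 274  17  22 221] 0.19782961888667028 [ 0.64438053 -0.21776577  0.19547088] [ 0.62799869 -0.23529274  0.19185953] [ 0.6615107  -0.19859353  0.19826393]
```

```bash
cat >> h.py <<'E'
psi=0.165; O=np.array([.622,-.069,.0097])
def B(g=0.0):  # gate frame axes (columns) at gate angle g
    return R.from_euler('z',psi-g).as_matrix()
HINGE=O+B()@[0,.132,.142]
def goal(P,g=0.0,flip=1):
    """rows numbers: tool down, tool y = flip*gate +x, at world P"""
    s=bot.state();M=Rt(s["eef_rot"]);b=B(g);N=np.c_[[0,0,-1],flip*b[:,0],np.cross([0,0,-1],flip*b[:,0])]
    w=np.degrees(R.from_matrix(M.T@N).as_rotvec()); d=M.T@(np.array(P)-s["tcp_pos"])*1000
    return np.round(w,1),np.round(d,1)
E
python3 - <<'E'
from h import *
s=bot.state();print(Rt(s["eef_rot"]).round(3))
G=O+B()@[0,.002,.142];print(G,HINGE,imaging.get_calibration("wrist"))
for f in (1,-1): print(f,goal(G+[0,0,.11],0,f))
E
```

```text
[[-0.001  0.432  0.902]
 [-0.002  0.902 -0.432]
 [-1.    -0.002  0.   ]]
[ 0.6216715  -0.06702716  0.1517    ] [0.60031869 0.06120722 0.1517    ] {'intrinsics': array([[371.64829954,   0.        , 319.29524988],
       [  0.        , 371.64829954, 236.31523107],
       [  0.        ,   0.        ,   1.        ]]), 'T_tool_cam': array([[ 3.26118281e-04, -3.10053319e-01,  9.50719114e-01,
        -1.44362192e-01],
       [ 9.99999793e-01, -4.26266573e-04, -4.82038883e-04,
         1.01606733e-03],
       [ 5.54717534e-04,  9.50719074e-01,  3.10053115e-01,
        -7.98421513e-02],
       [ 0.00000000e+00,  0.00000000e+00,  0.00000000e+00,
         1.00000000e+00]])}
1 (array([54.9,  0.1,  0.1]), array([ -30.6, -416.5,  589.6]))
-1 (array([-1.251e+02, -1.000e-01,  1.000e-01]), array([ -30.6, -416.5,  589.6]))
```

```bash
python3 -m pendant '[[[5,0,0,-30,-40,56,85],[10,0,0,-30,-80,113,85],[15,0,0,-30,-120,170,85],[20,0,0,-30,-160,226,85],[25,0,0,-30,-200,283,85],[30,0,0,-30,-235,333,85],[35,0,0,-30,-270,382,85],[40,0,0,-30,-305,432,85],[45,0,0,-30,-340,481,85],[50,0,0,-30,-375,530,85],[54,0,0,-30,-400,566,85],[54.9,0,0,-30,-416,590,85]]]'
python3 - <<'E'
from h import *
G=O+B()@[0,.002,.142];print(goal(G+[0,0,.11]))
E
```

```text
t: 1.3
tcp_pos: [0.5606, 0.0415, 0.2608]
eef_rot: [0.539, 0.457, 0.539, -0.458]
contact_force: [0.8, 0.3, -0.6]
width: 0.0851
(array([-0.1,  0.1,  0.1]), array([ -0.8,  42.6, 117.1]))
```

```bash
python3 -m pendant '[[[0,0,0,0,0,0,26],[0,0,0,0,0,0,26],[0,0,0,0,0,0,26],[0,0,0,0,0,0,26],[0,0,0,0,0,0,26]]]'
python3 - <<'E'
from h import *
G=O+B()@[0,.002,.142];print(goal(G+[0,0,.11]))
s=bot.state();print(s["joint_pos"],s["contact_force"])
p,d=imaging.capture("wrist");cv2.imwrite("pics/w1.png",p[:,:,::-1]);np.savez("pics/w1.npz",p=p,d=d,t=s["tcp_pos"],q=s["eef_rot"])
E
```

```text
t: 1.8
tcp_pos: [0.5602, 0.0431, 0.2608]
eef_rot: [0.54, 0.456, 0.54, -0.457]
contact_force: [-0.2, 0.8, -0.4]
width: 0.0259
(array([0.1, 0. , 0.1]), array([ -0.9,  42.4, 118.8]))
[-0.54291345  0.24775163  0.50363638  1.51718112 -0.11931307  1.40862922
  0.1334588 ] [-0.23332545  0.78505501 -0.41328975]
```

View pics/w1.png

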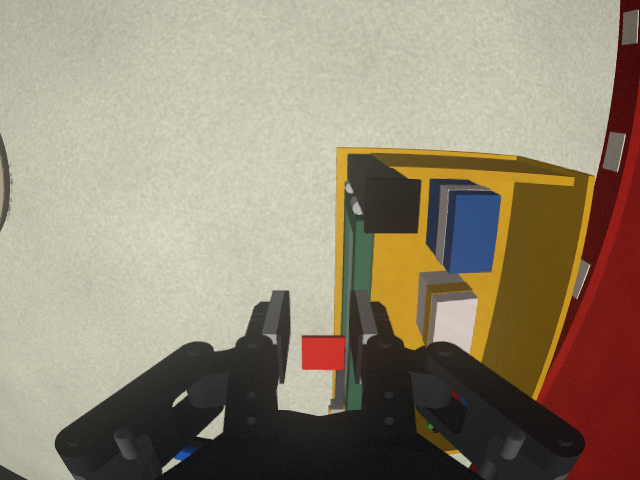

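The wrist view shows the red pad at (302-345, 335-370) and the green rail at columns 350-370, left of the right finger. The left post top is at (392,205). The tool hasn't reached the gate yet, so I'll refine from this picture.

```bash
cat >> h.py <<'E'
def wcloud(d,t,q):
    c=imaging.get_calibration("wrist");K=c["intrinsics"];T=c["T_tool_cam"]
    v,u=np.mgrid[:480,:640];x=(u-K[0,2])/K[0,0];y=(v-K[1,2])/K[1,1];r=np.hypot(x,y)+1e-9
    k=np.tan(np.minimum(r,1.5))/r*d; P=np.stack([x*k,y*k,d],-1)
    return (P@T[:3,:3].T+T[:3,3])@Rt(q).T+t
def wfit(f):
    p,d=f["p"],f["d"];P=wcloud(d,f["t"],f["q"])
    hsv=cv2.cvtColor(p,cv2.COLOR_RGB2HSV); H,S,V=[hsv[...,i].astype(int) for i in range(3)]
    g=(H>60)&(H<95)&(S>60)&(d>0);X=P[g];X=X[np.abs(X[:,2]-.15)<.02];X=X[np.hypot(*(X[:,:2]-O[:2]).T)<.25];zt=np.median(X[X[:,2]>np.percentile(X[:,2],60)][:,2])
    t=X[np.abs(X[:,2]-zt)<.004];c=t.mean(0);w=np.linalg.svd(t[:,:2]-c[:2],full_matrices=False)[2][0]
    L=(t-O)@B();print("rail top z",zt,"n",len(t),"yaw",np.arctan(-w[0]/w[1]),"in bin frame: x pct",np.percentile(L[:,0],[3,50,97])*1e3,"y",np.percentile(L[:,1],[1,99])*1e3)
    r=((H<6)|(H>174))&(S>150)&(V>90)&(d>0);X=P[r];X=X[np.abs(X[:,2]-.13)<.035];L=(X-O)@B();L=L[(np.abs(L[:,1])<.06)&(L[:,0]<0)]*1e3
    print("pad bin frame mm pct 2/50/98",len(L),np.percentile(L,[2,50,98],axis=0).round(1).tolist())
    b=(V<60)&(np.abs(P[...,2]-.1975)<.006);X=P[b];L=(X-O)@B()*1e3
    for sg in (1,-1):
        k=np.hypot(L[:,0],L[:,1]-150*sg)<35
        if k.sum()>50: print("post",sg,k.sum(),np.percentile(L[k],[2,98],axis=0).round(1).tolist())
E
python3 - <<'E'
from h import *
wfit(np.load("pics/w1.npz"))
E
```

```text
rail top z 0.15291559329869625 n 1556 yaw 0.1601598542446593 in bin frame: x pct [-16.54469811 -11.50702123  -4.52613758] y [-49.27235526 129.22990666]
pad bin frame mm pct 2/50/98 1423 [[-57.3, -12.7, 124.6], [-39.1, 6.1, 126.7], [-21.3, 22.0, 128.0]]
post 1 2910 [[-15.6, 136.8, 186.3], [14.9, 167.8, 190.0]]
```

```bash
sed -i 's/^psi=0.165.*/psi=0.162; O=np.array([.622,-.069,.0100])+np.array([-.0105,.0003,0])/' h.py
python3 - <<'E'
from h import *
wfit(np.load("pics/w1.npz"))
G=O+B()@[-.001,.002,.142];print(G,goal(G+[0,0,.04]))
E
```

```text
rail top z 0.15291559329869625 n 1556 yaw 0.1601598542446593 in bin frame: x pct [-6.37460033 -1.38357185  5.58350798] y [-51.29332886 127.19872177]
pad bin frame mm pct 2/50/98 1423 [[-47.0, -14.8, 124.3], [-28.8, 3.9, 126.4], [-11.0, 19.9, 127.7]]
post 1 2910 [[-5.8, 134.8, 186.0], [24.8, 165.8, 189.7]]
[ 0.61019051 -0.06688748  0.152     ] (array([0.2, 0.1, 0.1]), array([ 68.9,  31.2, 116.4]))
```

```bash
python3 -m pendant '[[[0,0,0,0,10,38,26],[0,0,0,0,21,77,26],[0.2,0,0,20,31,116,26],[0.2,0,0,49,31,116.5,26],[0.2,0,0,49,31,116.5,26],[0.2,0,0,49,31,116.5,26],[0.2,0,0,49,31,116.5,26],[0.2,0,0,49,31,116.5,26]]]'
python3 - <<'E'
from h import *
s=bot.state()
p,d=imaging.capture("wrist");cv2.imwrite("pics/w2.png",p[:,:,::-1]);np.savez("pics/w2.npz",p=p,d=d,t=s["tcp_pos"],q=s["eef_rot"])
wfit(np.load("pics/w2.npz"))
G=O+B()@[-.001,.002,.142];print(goal(G),s["contact_force"],s["width"])
E
```

```text
t: 2.65
tcp_pos: [0.6108, -0.0658, 0.2137]
eef_rot: [0.54, 0.457, 0.539, -0.457]
contact_force: [0.5, -0.4, -0.0]
width: 0.0262
rail top z 0.1529545319198491 n 6902 yaw 0.16439419948710918 in bin frame: x pct [-5.70127251 -0.59661965  5.77032895] y [-122.69349312  126.52340897]
pad bin frame mm pct 2/50/98 3012 [[-46.6, -14.5, 125.2], [-28.4, 3.1, 126.5], [-10.7, 19.4, 127.8]]
post 1 695 [[-4.9, 133.6, 184.0], [25.4, 137.2, 189.8]]
(array([ 0.1,  0. , -0.1]), array([61.4, -0.7,  0.7])) [ 0.46661691 -0.44292004 -0.03524962] 0.026159941756706058
```

View pics/w2.png

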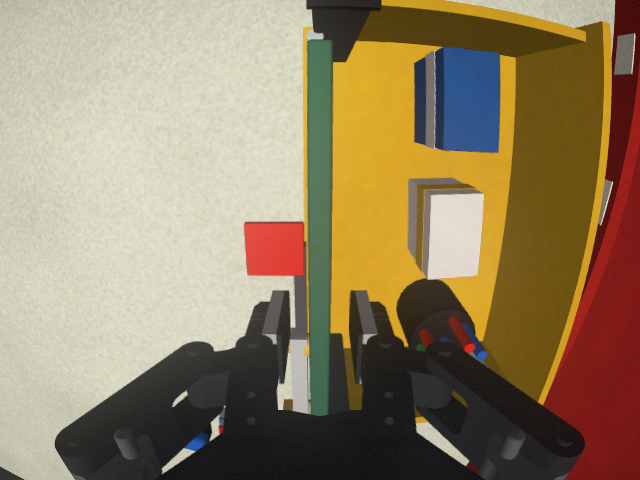

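Fingers are centred over the rail: it spans columns 310-332 between fingertips at 290 and 350. The pad is at (245-303, 222-275) and the inner-side stock is clear. I'll descend.

```bash
python3 -m pendant '[[[0,0,0,15,-0.5,0.7,26],[0,0,0,35,-0.5,0.7,26],[0,0,0,52,-0.5,0.7,26],[0,0,0,65,-0.5,0.7,26],[0,0,0,70,-0.5,0.7,26],[0,0,0,70,-0.5,0.7,26],[0,0,0,70,-0.5,0.7,26],[0,0,0,70,-0.5,0.7,26]]]'; python3 -m pendant '[[[0,0,0,1,0,0,26],[0,0,0,2,0,0,26],[0,0,0,3,0,0,26],[0,0,0,4,0,0,26],[0,0,0,4,0,0,26],[0,0,0,4,0,0,26]]]'
```

```text
t: 3.5
tcp_pos: [0.611, -0.067, 0.1444]
eef_rot: [0.54, 0.458, 0.538, -0.457]
contact_force: [-0.8, -0.5, -1.2]
width: 0.026
t: 4.1
tcp_pos: [0.6109, -0.067, 0.1403]
eef_rot: [0.54, 0.458, 0.538, -0.457]
contact_force: [-0.2, 0.1, -0.0]
width: 0.026
```

```bash
for i in 1; do python3 -m pendant '[[[0,0,0,1,0,0,26],[0,0,0,2,0,0,26],[0,0,0,3,0,0,26],[0,0,0,4,0,0,26],[0,0,0,4,0,0,26]]]'; done; python3 -m pendant '[[[0,0,0,1,0,0,26],[0,0,0,2,0,0,26],[0,0,0,3,0,0,26],[0,0,0,4,0,0,26],[0,0,0,4,0,0,26]]]'|grep -E "tcp|force"
```

```text
t: 4.6
tcp_pos: [0.6108, -0.067, 0.1361]
eef_rot: [0.54, 0.458, 0.538, -0.457]
contact_force: [0.0, -0.2, -0.7]
width: 0.0259
tcp_pos: [0.6109, -0.0669, 0.132]
contact_force: [0.5, 0.9, 1.1]
```

Run:
```python
from h import *
s=bot.state();print(s["tcp_pos"],s["contact_force"],s["wrist_torque"],s["joint_efforts"].round(2))
p,d=imaging.capture("wrist");np.savez("pics/w3.npz",p=p,d=d,t=s["tcp_pos"],q=s["eef_rot"])
wfit(np.load("pics/w3.npz"))
a=p[150:480,100:540]; b,_=imaging.capture("side"); b=cv2.resize(b[190:340,300:420],None,fx=2.75,fy=2.2,interpolation=3)
cv2.imwrite("pics/w3.png",np.hstack([a,b])[:,:,::-1])
```

```text
[ 0.6108671  -0.0669133   0.13201617] [0.54865647 0.90838674 1.0867669 ] [ 0.04652404  0.04472823 -0.02066002] [ 1.900e-01 -5.849e+01  9.170e+00 -3.367e+01  1.000e-01 -2.000e-02
  1.000e-02]
rail top z 0.1529137083841437 n 14639 yaw 0.16298236466192792 in bin frame: x pct [-5.9360019   0.00770208  5.94134424] y [-40.37397005 122.50864395]
pad bin frame mm pct 2/50/98 4040 [[-46.7, -13.7, 121.8], [-33.5, 8.6, 123.3], [-10.3, 19.6, 125.0]]
```

View pics/w3.png

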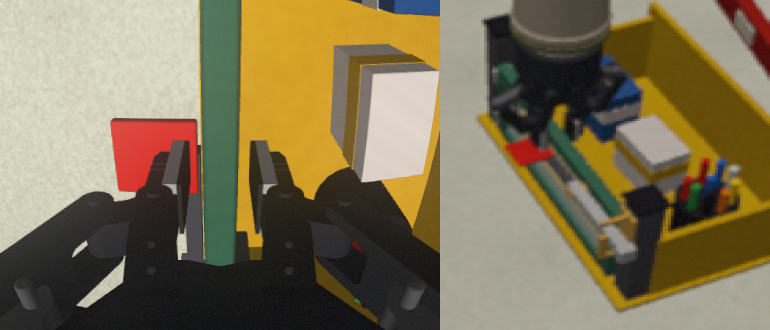

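The pad has already dropped about 3 mm under the left finger. In the side crop the bar sits in the brass catch at about (610,240). I'll go on in fine steps.

```bash
python3 -m pendant '[[[0,0,0,1,0,0,26],[0,0,0,2,0,0,26],[0,0,0,3,0,0,26],[0,0,0,3,0,0,26]]]'|grep -E "tcp|force";python3 -m pendant '[[[0,0,0,0.8,0,0,26],[0,0,0,0.8,0,0,26]]]'|grep -E "tcp|force";python3 -m pendant '[[[0,0,0,0.8,0,0,26],[0,0,0,0.8,0,0,26]]]'|grep -E "tcp|force"
```

```text
tcp_pos: [0.6109, -0.0669, 0.129]
contact_force: [-0.2, 0.4, 0.8]
tcp_pos: [0.6108, -0.0669, 0.1281]
contact_force: [-0.1, -0.1, 0.6]
tcp_pos: [0.6109, -0.067, 0.1272]
contact_force: [-0.7, -0.3, 0.1]
```

```bash
python3 -m pendant '[[[0,0,0,0.8,0,0,26],[0,0,0,0.8,0,0,26]]]'|grep -E "tcp|force";python3 -m pendant '[[[0,0,0,0.8,0,0,26],[0,0,0,0.8,0,0,26]]]'|grep -E "tcp|force"
```

```text
tcp_pos: [0.6109, -0.067, 0.1262]
contact_force: [0.9, -0.5, 1.8]
tcp_pos: [0.6109, -0.067, 0.1253]
contact_force: [0.5, 0.5, 0.1]
```

```bash
python3 -m pendant '[[[0,0,0,0.8,0,0,26],[0,0,0,0.8,0,0,26]]]'|grep -E "tcp|force";python3 -m pendant '[[[0,0,0,0.8,0,0,26],[0,0,0,0.8,0,0,26]]]'|grep -E "tcp|force"
```

```text
tcp_pos: [0.6109, -0.0671, 0.1244]
contact_force: [0.3, 0.1, 1.2]
tcp_pos: [0.6109, -0.0672, 0.1236]
contact_force: [0.4, 0.1, 0.3]
```

```bash
python3 -m pendant '[[[0,0,0,0.8,0,0,26],[0,0,0,0.8,0,0,26]]]'|grep -E "tcp|force";python3 -m pendant '[[[0,0,0,0.8,0,0,26],[0,0,0,0.8,0,0,26]]]'|grep -E "tcp|force"; python3 -c "
from h import *
p,d=imaging.capture('side');cv2.imwrite('pics/s4.png',cv2.resize(p[240:320,330:410],None,fx=6,fy=6,interpolation=2)[:,:,::-1])"
```

```text
tcp_pos: [0.6108, -0.0672, 0.1226]
contact_force: [0.3, -0.4, 0.9]
tcp_pos: [0.6108, -0.0672, 0.1217]
contact_force: [-0.5, -0.3, -0.1]
```

View pics/s4.png

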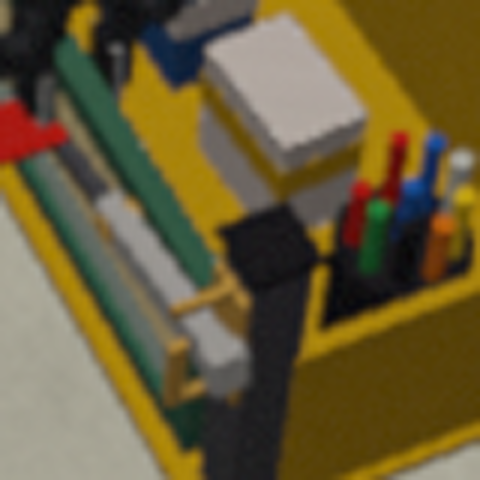

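The zoomed side view shows the bar, with its end at (225,370), passing under the hood arm at (200,300). The gap isn't readable at this resolution, so I'll carry on by feel.

```bash
python3 -m pendant '[[[0,0,0,0.8,0,0,26],[0,0,0,0.8,0,0,26]]]'|grep -E "tcp|force";python3 -m pendant '[[[0,0,0,0.8,0,0,26],[0,0,0,0.8,0,0,26]]]'|grep -E "tcp|force"
```

```text
tcp_pos: [0.6108, -0.0673, 0.1208]
contact_force: [0.8, -1.3, 0.5]
tcp_pos: [0.6107, -0.0672, 0.1198]
contact_force: [-0.0, -0.9, 0.6]
```

```bash
python3 -m pendant '[[[0,0,0,0.8,0,0,26],[0,0,0,0.8,0,0,26]]]'|grep -E "tcp|force";python3 -m pendant '[[[0,0,0,0.8,0,0,26],[0,0,0,0.8,0,0,26]]]'|grep -E "tcp|force"
```

```text
tcp_pos: [0.6107, -0.0672, 0.1189]
contact_force: [0.5, -0.9, 0.3]
tcp_pos: [0.6106, -0.0671, 0.118]
contact_force: [0.5, -0.5, 0.7]
```

```bash
python3 -m pendant '[[[0,0,0,0.8,0,0,26],[0,0,0,0.8,0,0,26]]]'|grep -E "tcp|force";python3 -m pendant '[[[0,0,0,0.8,0,0,26],[0,0,0,0.8,0,0,26]]]'|grep -E "tcp|force"
```

```text
tcp_pos: [0.6106, -0.0671, 0.1171]
contact_force: [-0.1, -0.5, 1.5]
tcp_pos: [0.6105, -0.0671, 0.1161]
contact_force: [0.4, 0.1, 1.2]
```

```bash
python3 -m pendant '[[[0,0,0,0.8,0,0,26],[0,0,0,0.8,0,0,26]]]'|grep -E "tcp|force";python3 -m pendant '[[[0,0,0,0.8,0,0,26],[0,0,0,0.8,0,0,26]]]'|grep -E "tcp|force"; python3 -c "
from h import *
s=bot.state()
p,d=imaging.capture('wrist');np.savez('pics/w5.npz',p=p,d=d,t=s['tcp_pos'],q=s['eef_rot']);wfit(np.load('pics/w5.npz'))"
```

```text
tcp_pos: [0.6105, -0.067, 0.1152]
contact_force: [-1.3, -0.7, 1.4]
tcp_pos: [0.6104, -0.067, 0.1143]
contact_force: [0.4, 0.2, 0.7]
rail top z 0.1529281619331864 n 17227 yaw 0.16176380005920357 in bin frame: x pct [-6.0153158  -0.05514037  6.01890612] y [-22.75918092 116.79512883]
pad bin frame mm pct 2/50/98 4030 [[-46.7, -15.5, 99.0], [-34.0, 5.8, 102.9], [-10.3, 16.6, 109.9]]
```

```bash
python3 -m pendant '[[[0,0,0,0.8,0,0,26],[0,0,0,0.8,0,0,26]]]'|grep -E "tcp|force";python3 -m pendant '[[[0,0,0,0.8,0,0,26],[0,0,0,0.8,0,0,26]]]'|grep -E "tcp|force"
```

```text
tcp_pos: [0.6104, -0.067, 0.1134]
contact_force: [0.6, -0.2, 1.2]
tcp_pos: [0.6104, -0.0669, 0.1125]
contact_force: [0.4, 0.1, -0.1]
```

```bash
python3 -m pendant '[[[0,0,0,0.8,0,0,26],[0,0,0,0.8,0,0,26]]]'|grep -E "tcp|force";python3 -m pendant '[[[0,0,0,0.8,0,0,26],[0,0,0,0.8,0,0,26]]]'|grep -E "tcp|force"
```

```text
tcp_pos: [0.6103, -0.0669, 0.1115]
contact_force: [-1.3, -0.7, 1.0]
tcp_pos: [0.6103, -0.0668, 0.1106]
contact_force: [-0.3, -0.5, 0.7]
```

```bash
python3 -m pendant '[[[0,0,0,0.8,0,0,26],[0,0,0,0.8,0,0,26]]]'|grep -E "tcp|force";python3 -m pendant '[[[0,0,0,0.8,0,0,26],[0,0,0,0.8,0,0,26]]]'|grep -E "tcp|force"
```

```text
tcp_pos: [0.6103, -0.0668, 0.1097]
contact_force: [0.8, 0.5, 1.1]
tcp_pos: [0.6102, -0.0667, 0.1087]
contact_force: [-0.6, -0.7, 0.4]
```

```bash
python3 -m pendant '[[[0,0,0,0.8,0,0,26],[0,0,0,0.8,0,0,26]]]'|grep -E "tcp|force";python3 -m pendant '[[[0,0,0,0.8,0,0,26],[0,0,0,0.8,0,0,26]]]'|grep -E "tcp|force"
```

```text
tcp_pos: [0.6102, -0.0667, 0.1079]
contact_force: [0.8, -0.7, 1.2]
tcp_pos: [0.6103, -0.0669, 0.1074]
contact_force: [-0.4, -0.7, 4.0]
```

Force has jumped to 4 N and the motion is yielding, which fits the felt stop. I'll confirm by holding.

```bash
python3 -m pendant '[[[0,0,0,0,0,0,26]]]'|grep -E "tcp|force";python3 -m pendant '[[[0,0,0,0,0,0,26]]]'|grep -E "tcp|force"
```

```text
tcp_pos: [0.6103, -0.0669, 0.1076]
contact_force: [-0.8, -0.1, 3.4]
tcp_pos: [0.6103, -0.0668, 0.1076]
contact_force: [-0.4, 0.1, 2.3]
```

```bash
cat >> h.py <<'E'
def arc(tx0,degs,pre=0):
    """tx0: tool x in gate frame (mm) after pre shift"""
    s=bot.state();r=np.linalg.norm((s["tcp_pos"]-HINGE)[:2]@np.eye(2)) ;r=np.sqrt((r*1000)**2-tx0**2)
    for a in degs:
        c,k=np.cos(np.radians(a)),np.sin(np.radians(a));hy=-tx0
        print([a,0,0,0,round(pre+hy*(1-c)-r*k,1),round(-r*(1-c)-hy*k,1),26])
E
python3 - <<'E'
from h import *
s=bot.state();L=B().T@(s["tcp_pos"]-HINGE)*1000;print("tool in gate",L,goal(s["tcp_pos"]))
arc(-6,range(1,9),pre=-6-L[0])
E
```

```text
tool in gate [  -0.85973603 -129.95444441  -44.3780976 ] (array([ 0.1,  0. , -0. ]), array([0., 0., 0.]))
[1, 0, 0, 0, np.float64(-7.4), np.float64(-0.1), 26]
[2, 0, 0, 0, np.float64(-9.7), np.float64(-0.3), 26]
[3, 0, 0, 0, np.float64(-11.9), np.float64(-0.5), 26]
[4, 0, 0, 0, np.float64(-14.2), np.float64(-0.7), 26]
[5, 0, 0, 0, np.float64(-16.4), np.float64(-1.0), 26]
[6, 0, 0, 0, np.float64(-18.7), np.float64(-1.3), 26]
[7, 0, 0, 0, np.float64(-20.9), np.float64(-1.7), 26]
[8, 0, 0, 0, np.float64(-23.1), np.float64(-2.1), 26]
```

```bash
python3 -m pendant '[[[0,0,0,0.2,-1.7,0,26],[0,0,0,0.2,-3.4,0,26],[0,0,0,0.2,-5.1,0,26],[0.5,0,0,0.2,-6.3,0,26],[1,0,0,0.2,-7.4,-0.1,26],[1.5,0,0,0.2,-8.6,-0.2,26],[1.5,0,0,0.2,-8.6,-0.2,26]]]'; python3 -c "
from h import *
s=bot.state();print((B().T@(s['tcp_pos']-HINGE)*1000).round(1),(B().T@s['contact_force']).round(1))"
```

```text
t: 11.4
tcp_pos: [0.6018, -0.0677, 0.1075]
eef_rot: [0.534, 0.465, 0.533, -0.464]
contact_force: [2.2, 2.4, 2.7]
width: 0.0257
[  -9.4 -129.4  -44.5] [2.6 2.  2.7]
```

```bash
python3 -m pendant '[[[1,0,0,0.1,-2.3,-0.1,26],[2,0,0,0.1,-4.5,-0.3,26],[3,0,0,0.1,-6.8,-0.5,26],[3,0,0,0.1,-6.8,-0.5,26]]]'; python3 -c "
from h import *
s=bot.state();print((B(np.radians(4.5)).T@(s['tcp_pos']-HINGE)*1000).round(1),(B().T@s['contact_force']).round(1))
p,d=imaging.capture('wrist');np.savez('pics/w6.npz',p=p,d=d,t=s['tcp_pos'],q=s['eef_rot']);wfit(np.load('pics/w6.npz'));print(psi)"
```

```text
t: 11.8
tcp_pos: [0.5938, -0.0685, 0.107]
eef_rot: [0.52, 0.478, 0.521, -0.479]
contact_force: [-0.0, 0.7, 1.1]
width: 0.0257
[  -7.3 -130.   -45. ] [0.1 0.7 1.1]
rail top z 0.15289775551341422 n 18560 yaw 0.07274864715547644 in bin frame: x pct [-15.89812264  -6.55426593   2.4849622 ] y [-14.13203829 114.82920544]
pad bin frame mm pct 2/50/98 3783 [[-58.7, -15.2, 90.8], [-39.4, 6.4, 95.6], [-22.1, 17.3, 104.2]]
0.162
```

The gate is now at about 0.09 rad with the pad still held down. I'll carry on round the arc.

```bash
python3 -c "
from h import *
arc(-6.5,[1,2,3,4,6,8,10,12,14,16,18,20])"
```

```text
[1, 0, 0, 0, np.float64(-2.3), np.float64(-0.1), 26]
[2, 0, 0, 0, np.float64(-4.5), np.float64(-0.3), 26]
[3, 0, 0, 0, np.float64(-6.8), np.float64(-0.5), 26]
[4, 0, 0, 0, np.float64(-9.1), np.float64(-0.8), 26]
[6, 0, 0, 0, np.float64(-13.6), np.float64(-1.4), 26]
[8, 0, 0, 0, np.float64(-18.0), np.float64(-2.2), 26]
[10, 0, 0, 0, np.float64(-22.5), np.float64(-3.1), 26]
[12, 0, 0, 0, np.float64(-26.9), np.float64(-4.2), 26]
[14, 0, 0, 0, np.float64(-31.3), np.float64(-5.4), 26]
[16, 0, 0, 0, np.float64(-35.6), np.float64(-6.8), 26]
[18, 0, 0, 0, np.float64(-39.9), np.float64(-8.4), 26]
[20, 0, 0, 0, np.float64(-44.1), np.float64(-10.1), 26]
```

```bash
python3 -m pendant '[[[1,0,0,0,-2.3,-0.1,26],[2,0,0,0,-4.5,-0.3,26],[3,0,0,0,-6.8,-0.5,26],[4,0,0,0,-9.1,-0.8,26],[6,0,0,0,-13.6,-1.4,26],[8,0,0,0,-18,-2.2,26],[10,0,0,0,-22.5,-3.1,26],[12,0,0,0,-26.9,-4.2,26],[14,0,0,0,-31.3,-5.4,26],[16,0,0,0,-35.6,-6.8,26],[18,0,0,0,-39.9,-8.4,26],[20,0,0,0,-44.1,-10.1,26]]]'
cat >> h.py <<'E'
def where():
    s=bot.state();M=Rt(s["eef_rot"]);y=M[:,1];g=psi-np.arctan2(y[1],y[0])
    print("tool yaw as gate angle deg",np.degrees(g),"tool in that gate frame",(B(g).T@(s['tcp_pos']-HINGE)*1000).round(1),"F",(B(g).T@s['contact_force']).round(1),"tilt",M[:,0].round(3),"q",s["joint_pos"].round(2))
E
python3 -c "
from h import *
where()
s=bot.state()
p,d=imaging.capture('wrist');np.savez('pics/w7.npz',p=p,d=d,t=s['tcp_pos'],q=s['eef_rot']);wfit(np.load('pics/w7.npz'));arc(-6.5,[2,4,6,8,10,12,14,16,18,20,22,24])"
```

```text
t: 13.05
tcp_pos: [0.5487, -0.0622, 0.1069]
eef_rot: [-0.429, -0.562, -0.429, 0.563]
contact_force: [2.3, 0.8, 0.3]
width: 0.026
tool yaw as gate angle deg 24.571121905220284 tool in that gate frame [  -7.4 -130.3  -45.1] F [2.  1.4 0.3] tilt [-0.001 -0.001 -1.   ] q [-0.45  0.37  0.63  1.76 -0.24  1.09 -0.01]
rail top z 0.15290642547416833 n 18874 yaw -0.280084678738727 in bin frame: x pct [-61.29489546 -29.75477156  -6.8150161 ] y [ -0.66815813 116.5174452 ]
pad bin frame mm pct 2/50/98 3850 [[-103.1, 3.5, 90.4], [-79.5, 28.3, 95.3], [-63.1, 42.2, 104.1]]
[2, 0, 0, 0, np.float64(-4.5), np.float64(-0.3), 26]
[4, 0, 0, 0, np.float64(-9.1), np.float64(-0.8), 26]
[6, 0, 0, 0, np.float64(-13.6), np.float64(-1.4), 26]
[8, 0, 0, 0, np.float64(-18.1), np.float64(-2.2), 26]
[10, 0, 0, 0, np.float64(-22.6), np.float64(-3.1), 26]
[12, 0, 0, 0, np.float64(-27.0), np.float64(-4.2), 26]
[14, 0, 0, 0, np.float64(-31.4), np.float64(-5.4), 26]
[16, 0, 0, 0, np.float64(-35.7), np.float64(-6.8), 26]
[18, 0, 0, 0, np.float64(-40.0), np.float64(-8.4), 26]
[20, 0, 0, 0, np.float64(-44.2), np.float64(-10.1), 26]
[22, 0, 0, 0, np.float64(-48.4), np.float64(-11.9), 26]
[24, 0, 0, 0, np.float64(-52.5), np.float64(-13.9), 26]
```

```bash
python3 -m pendant '[[[2,0,0,0,-4.5,-0.3,26],[4,0,0,0,-9.1,-0.8,26],[6,0,0,0,-13.6,-1.4,26],[8,0,0,0,-18.1,-2.2,26],[10,0,0,0,-22.6,-3.1,26],[12,0,0,0,-27,-4.2,26],[14,0,0,0,-31.4,-5.4,26],[16,0,0,0,-35.7,-6.8,26],[18,0,0,0,-40,-8.4,26],[20,0,0,0,-44.2,-10.1,26],[22,0,0,0,-48.4,-11.9,26],[24,0,0,0,-52.5,-13.9,26]]]'; python3 -c "
from h import *
where();arc(-6.5,[2,8,24])"
```

```text
t: 14.3
tcp_pos: [0.5013, -0.0348, 0.1071]
eef_rot: [-0.302, -0.639, -0.302, 0.64]
contact_force: [2.0, 0.4, 0.4]
width: 0.0259
tool yaw as gate angle deg 48.78385782951025 tool in that gate frame [  -7.3 -130.9  -44.9] F [1.3 1.5 0.4] tilt [-0.001 -0.    -1.   ] q [-0.61  0.27  0.71  1.89 -0.2   1.06 -0.5 ]
[2, 0, 0, 0, np.float64(-4.6), np.float64(-0.3), 26]
[8, 0, 0, 0, np.float64(-18.2), np.float64(-2.2), 26]
[24, 0, 0, 0, np.float64(-52.7), np.float64(-14.0), 26]
```

```bash
python3 -m pendant '[[[2,0,0,0,-4.5,-0.3,26],[4,0,0,0,-9.1,-0.8,26],[6,0,0,0,-13.6,-1.4,26],[8,0,0,0,-18.1,-2.2,26],[10,0,0,0,-22.6,-3.1,26],[12,0,0,0,-27,-4.2,26],[14,0,0,0,-31.4,-5.4,26],[16,0,0,0,-35.7,-6.8,26],[18,0,0,0,-40,-8.4,26],[20,0,0,0,-44.2,-10.1,26],[22,0,0,0,-48.4,-11.9,26],[24,0,0,0,-52.5,-14,26]]]'; python3 -c "
from h import *
where();arc(-6.5,[2,4,6,8,10,12,14,15,16,17])"
```

```text
t: 15.5
tcp_pos: [0.47, 0.0089, 0.1074]
eef_rot: [-0.162, -0.688, -0.161, 0.689]
contact_force: [1.7, -0.2, 1.0]
width: 0.0259
tool yaw as gate angle deg 72.90370111079348 tool in that gate frame [  -6.2 -131.1  -44.6] F [0.9 1.5 1. ] tilt [-0.    -0.001 -1.   ] q [-0.77  0.19  0.77  1.97 -0.15  1.04 -1.05]
[2, 0, 0, 0, np.float64(-4.6), np.float64(-0.3), 26]
[4, 0, 0, 0, np.float64(-9.1), np.float64(-0.8), 26]
[6, 0, 0, 0, np.float64(-13.7), np.float64(-1.4), 26]
[8, 0, 0, 0, np.float64(-18.2), np.float64(-2.2), 26]
[10, 0, 0, 0, np.float64(-22.7), np.float64(-3.1), 26]
[12, 0, 0, 0, np.float64(-27.1), np.float64(-4.2), 26]
[14, 0, 0, 0, np.float64(-31.5), np.float64(-5.5), 26]
[15, 0, 0, 0, np.float64(-33.7), np.float64(-6.1), 26]
[16, 0, 0, 0, np.float64(-35.9), np.float64(-6.9), 26]
[17, 0, 0, 0, np.float64(-38.0), np.float64(-7.6), 26]
```

```bash
python3 -m pendant '[[[2,0,0,0,-4.6,-0.3,26],[4,0,0,0,-9.1,-0.8,26],[6,0,0,0,-13.7,-1.4,26],[8,0,0,0,-18.2,-2.2,26],[10,0,0,0,-22.7,-3.1,26],[12,0,0,0,-27.1,-4.2,26],[14,0,0,0,-31.5,-5.5,26],[15,0,0,0,-33.7,-6.1,26],[16,0,0,0,-35.9,-6.9,26],[16.5,0,0,0,-37,-7.2,26],[16.5,0,0,0,-37,-7.2,26]]]'; python3 -c "
from h import *
where()
s=bot.state()
p,d=imaging.capture('wrist');np.savez('pics/w8.npz',p=p,d=d,t=s['tcp_pos'],q=s['eef_rot'])
P=wcloud(d,s['tcp_pos'],s['eef_rot']);hsv=cv2.cvtColor(p,cv2.COLOR_RGB2HSV);H,S,V=[hsv[...,i].astype(int) for i in range(3)]
X=P[(H>60)&(H<95)&(S>60)&(d>0)&(abs(P[...,2]-.1528)<.004)];c=X.mean(0);w=np.linalg.svd(X[:,:2]-c[:2],full_matrices=False)[2][0];w=w*-np.sign(w[0]);print('gate angle',np.arctan2(-w[1],-w[0]), len(X), 'rad from -y:', psi-np.arctan2(w[0],-w[1]))"
```

```text
t: 16.6
tcp_pos: [0.4601, 0.0453, 0.1074]
eef_rot: [0.061, 0.704, 0.061, -0.704]
contact_force: [0.8, -0.3, 0.6]
width: 0.0261
tool yaw as gate angle deg 89.3942626351102 tool in that gate frame [  -6.3 -131.   -44.6] F [0.5 0.8 0.6] tilt [ 0.    -0.001 -1.   ] q [-0.87  0.17  0.78  1.99 -0.14  1.03 -1.43]
gate angle 0.15982908257727804 18986 rad from -y: 1.5729672442176186
```

```bash
python3 -m pendant '[[[0,0,0,0,2,0,26],[0,0,0,0,4,0,26],[0,0,0,-5,5,0,26],[0,0,0,-12,5.5,0,26],[0,0,0,-20,5.5,0,26],[0,0,0,-28,5.5,0,26],[0,0,0,-36,5.5,0,26],[0,0,0,-50,5.5,0,26],[0,0,0,-70,5.5,0,26],[0,0,0,-95,5.5,0,26],[0,0,0,-120,5.5,0,26],[0,0,0,-120,5.5,0,26]]]'; python3 -c "
from h import *
where()
s=bot.state()
p,d=imaging.capture('wrist');np.savez('pics/w9.npz',p=p,d=d,t=s['tcp_pos'],q=s['eef_rot'])
P=wcloud(d,s['tcp_pos'],s['eef_rot']);hsv=cv2.cvtColor(p,cv2.COLOR_RGB2HSV);H,S,V=[hsv[...,i].astype(int) for i in range(3)]
X=P[(H>60)&(H<95)&(S>60)&(d>0)&(abs(P[...,2]-.1528)<.004)];c=X.mean(0);w=np.linalg.svd(X[:,:2]-c[:2],full_matrices=False)[2][0];w=w*-np.sign(w[0]);print(len(X), 'gate angle', psi-np.arctan2(w[0],-w[1]))
r=((H<6)|(H>174))&(S>150)&(V>90)&(d>0)&(abs(P[...,2]-.12)<.04);X=P[r];print('pad z',np.percentile(X[:,2],[5,50,95]))
b,_=imaging.capture('side');cv2.imwrite('pics/f.png',b[100:440,180:470][:,:,::-1])"
```

```text
t: 17.85
tcp_pos: [0.4626, 0.0401, 0.2309]
eef_rot: [0.061, 0.706, 0.061, -0.703]
contact_force: [0.0, -0.4, -0.2]
width: 0.0262
tool yaw as gate angle deg 89.38947009683216 tool in that gate frame [  -0.8 -129.4   78.9] F [ 0.4 -0.1 -0.2] tilt [ 0.005  0.002 -1.   ] q [-0.92  0.01  0.78  1.82 -0.01  1.31 -1.53]
6861 gate angle 1.5726553759749826
pad z [0.13538421 0.13650904 0.13760195]
```

View pics/f.png

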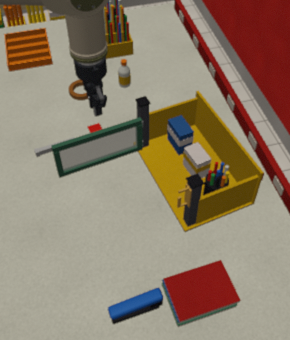

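The gate stands square, the bar is level past its free end at (45,152), the pad is back at rest height and the bystanders look undisturbed. I'll settle the arm and hand in.

```bash
python3 -m pendant '[[[0,0,0,0,0,0,26],[0,0,0,0,0,0,26],[0,0,0,0,0,0,26],[0,0,0,0,0,0,26]]]'; python3 -c "
from h import *
print(abs(bot.state()['joint_velocities']).max());print(bot.finish_job())"
```

```text
t: 18.35
tcp_pos: [0.4609, 0.0401, 0.2275]
eef_rot: [0.061, 0.705, 0.061, -0.704]
contact_force: [1.8, -1.0, -0.0]
width: 0.026
0.002363614649975302
the job is handed in; nothing more can be done
None
```

The gate is open and square to the bin's front, with the bar dropped. I handed the job in at 18.35 s; no verdict is reported.

- **Pressing the lever:** I straddled the top rail with the fingers 26 mm apart and pressed the pad down about 27 mm. The force rose from about 1 N to 4 N there, which I took as the felt stop at the hood.
- **Swinging the gate:** Holding that height, I swung the gate about its hinge at up to roughly 0.35 rad/s. The measured wrist forces stayed under about 4 N, well below the limits. I then lifted the fingers straight off.
- **Last checks:**
  - The gate was at 1.573 rad, measured from the wrist camera.
  - The pad was back at its rest height of 0.1365 m, so the bar had fallen.
  - The fingertips were about 75 mm above the gate.
  - The cartons, cup, tape, glue, stapler and notebooks looked undisturbed in the side view, but I did not measure them.
- **Two readings that disagreed:**
  - The post tops lay about 10 mm behind the gate's mid plane in all three cameras, so I worked from the rail and pad instead.
  - The last force reading, (1.8, -1.0, 0.0) N, was higher than earlier free-air noise. Nothing was in reach to touch, so I put it down to noise.

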